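# Cover the blade box with the lid from its rest

### The job

The flat slate lid lies between the rails of its raised rest, where its sides cannot be gripped: press on top of it with a light hand until the sprung bed under it sits firm, and slide it out over the open near end of the rest until a good three centimetres or more stick out, then pinch the overhanging end by its two long sides and lift it off. Lay it gently and squarely on the open blade box so that the whole opening is covered, and let go. Slate cracks easily: never press it against the rest or the box with more than about 20 N, do not drop it, and leave the other things where they are.

Things in the scene. Friction and masses are not known exactly. Their poses are not given: they have to be found in the camera images.
- lid: flat plain slab of dark grey slate, 170 mm long (its x) x 60 mm wide (its y) x 10 mm thick, 0.25 to 0.38 kg, at first on the rest; origin at the centre of its underside. Slides on the rest with friction 0.24 to 0.38 (fingertips: about 0.5), so a press of 5 N slips and about 10 N drags it. Over 20 N against rest or box cracks it
- lid_front (a point): middle of the lid's near short edge, 85 mm from its centre along its own -x, at half its thickness
- rest: fixed steel lid rest: bed 180 mm long (its x), 84 mm wide (its y) over its rails; origin 60 mm under the middle of the bed's top, 0 to 15 mm above the worktop (differs). Rails 10 mm wide on both long sides, 12 mm above the bed, 64 mm apart (2 mm play each side of the lid). A stop 14 mm high closes the far end (+x), 90 mm from the middle; the near end (-x) is open
- rest_edge (a point): middle of the near edge of the rest's bed, 90 mm from its middle along its own -x, at bed height. At first the lid's near edge lies 5 to 8 mm inside it; the lid tips off if half overhangs. The bed is sprung: under a light press (1 to 4 N) it sinks level, then sits firm on a hidden stiff seat, 2 to 14 mm lower (differs each time, found only by feel); let go, it rises again
- blade_box: fixed narrow open-topped steel box, 150 mm long (its x) x 46 mm wide (its y) x 70 mm tall, walls 3 mm, two blade handles lying low inside; origin at the centre of its underside, rim 70 mm above. The lid overlaps it by 10 mm at each end and 7 mm at each side, either way round
- jar: closed glass jar, 54 mm across, 85 mm tall, loose bystander; origin at the centre of its underside
- scraper: bench scraper lying flat, 75 x 110 mm blade with a dark wooden grip 16 mm high along one edge, loose bystander; origin under its middle
- spatula: spatula lying flat, 280 mm long, loose bystander at the left; origin at its middle
- bowl: steel bowl, 130 mm across, 50 mm tall, loose bystander at the right; origin at the centre of its underside
- spray: white bottle, 66 mm across, 170 mm tall, loose bystander at the right; origin at the centre of its underside
Things that resemble listed ones, but are neither listed nor needed, are in the scene too. What is shaped like the lid but brown, orange or yellow is not meant.

How it is judged:
By the outcome, as a careful person would: the job done as asked, in the order asked, and still so for the second after the job is handed in, with the robot touching nothing.
It also fails if it takes over 64 s, if anything falls off the work surface, if the arm or the gripper's body presses on something with over 40 N, if the wrist force passes 120 N, or if a joint passes its speed limit or range.

### The arm

A 7-joint arm with a two-finger parallel gripper is mounted at the origin on the work surface. World frame = base frame: x ahead of the robot, y to its left, z up, the work surface at z = 0. Lengths are in m, angles in rad, forces in N, time in s.
With the tool pointing down it reaches from about 0.4 to 0.875 m from the base axis. Payload 19.3 kg.
Tool frame: the origin (TCP) lies at the very end of the fingers, on their centre line; the grasp point (between the pads) lies 19 mm behind it; z points along the fingers, y is the line along which they close (so a half turn about z gives the same grasp; the last joint's range is limited). The gripper opens to 85 mm and grips with 20 to 120 N. Pads are 22 mm wide; open, the fingers measure 114 mm over their backs; the gripper's body (76 mm by 85 mm) begins 54 mm behind the grasp point. The pads swing forward as they close: fully open they stand 13 mm farther back than shut.
Start: joints at [-1.331, 0.521, -0.036, 1.599, 0.021, 1.021, -0.113], TCP at [0.191, 0.595, 0.197] pointing down, gripper open.
Joint ranges: [-2.91, 2.91], [-0.3, 2.13], [-1.5, 1.42], [0.17, 2.43], [-1.26, 4.41], [0.16, 1.93], [-2.52, 2.52]. Speed limits (rad/s): [1.89, 1.89, 2.39, 2.39, 3.01, 3.01, 3.01].

### API

Orientations are given as [roll, pitch, yaw] about the fixed x, y, z axes, in that order (R = Rz(yaw) Ry(pitch) Rx(roll)).
In Python, from workcell import bot gives the robot as it stands. The module is installed in compiled form; this text tells all that it offers.
- The arm moves only by the tool apply_moves, never from a script. Its arguments are lists of equal length, an entry for each row: "claw": the finger opening in m, from 0 to 0.0854; "xyz": the shift along the tool's x, y, z in m, a list of three; "twist": the turn, a rotation vector about the tool's x, y, z in rad, a list of three. A call has 1 to 20 rows; each row shifts and turns the commanded pose from where the row before left it, along the tool's axes as they then stand; what a row does not reach is not made up. A row lasts 1/10 s, in which the tool goes at most 50 mm and 8.59 degrees, less where a joint would pass 70% of its speed; a pose out of reach is approached as far as the arm can. A call with a gripper value outside its range is refused whole. The fingers move at their own pace and stop on an object; "force" is the grip in N (left out, the last holds). Time passes only in rows, so rows that do not move let the fingers close. It gives the time, the measured TCP pose, the force, the opening and the grip force at its end, in the units of the state.
- bot.observe(): the state, without advancing time (a new reading comes with each control period).
- bot.grab_frame(name): name is "side" or "top"; returns a dict with "img" (384x512x3 uint8, red, green, blue), "vfov" (degrees; the focal length in pixels is half the picture's height over the tangent of half this angle, whatever the lens; pixels are square), "cx", "cy" (the principal point, pixels), "view" (4x4, takes a point from world to camera coordinates). Camera axes: x right, y up, looking along -z (the intrinsics and any distortion apply to the point x, -y, -z); pixel columns grow to the right and rows downward; lengths in m; the calibration is good to about 2 mm. A picture is of the moment at which its call begins. There is no depth.
- bot.job_done(): hands the job in; it is judged then, once.
Trained networks look in the newest picture that a camera, given by its name, has taken for a name from the list of things; names that differ only in an ending like _2 or _b are one class to them, and where a whole thing is asked for, a point or a joint stands for the part that bears it (a point fixed in the world has none). Each returns a list of dicts, best first, with "score" (0 to 1); they miss things now and then, are a little off and sometimes report something else, mostly with a low value. They report only what shows in the picture. A call takes as long as a camera call. They do not tell look-alikes from the thing itself.
- bot.find_in(camera, query): "position" ([x, y, z] in m, in world coordinates, good to about 4 mm: the middle of the surface that is visible of it).
The state is a dict: "clock": time; "qpos": joint angles; "qd": joint speeds; "joint_efforts": joint torques, N m; "position": TCP position; "tool_rot": TCP orientation; "force": force on the tool from outside, world axes, zero at the start; "moment": the same for the moment, N m; "grip_width": finger opening in m; "finger_force": force on a finger pad.
Only numpy, scipy, OpenCV 4.12 (cv2) and the standard library are available. Lean on these libraries where they do the work, as an engineer would, in place of code of your own. Each camera call takes 0.05 s, during which the arm holds its last target. There are 200 camera calls.

## Working session

There is one attempt and no reset: what is moved stays moved. The work goes in short steps, Python scripts to look and compute and a tool call to move; the robot and the scene stay as the last step left them, time stands still between calls to the robot, and variables do not carry over. Pictures are saved under pics/ and viewed, at most 10 in all, crops included, and the job is handed in when it is done.

Besides the shell and the picture viewer there is one more tool, called after "Request:" as name(argument=value, ...) on one line, values as JSON. apply_moves: Moves the arm, as the interface text tells. Its arguments: {"type":"object","properties":{"claw":{"type":"array"},"xyz":{"type":"array"},"twist":{"type":"array"},"force":{"type":"number"}},"required":["claw","xyz","twist"]}

```bash
mkdir -p pics; python3 - <<'E'
from workcell import bot
import cv2,numpy as np
for n in("top","side"):
    f=bot.grab_frame(n); cv2.imwrite(f"pics/{n}0.png",f["img"][:,:,::-1])
    print(n,f["vfov"],f["cx"],f["cy"],[k for k in f],np.round(f["view"],4).tolist())
    for q in("lid","rest","blade_box","jar","scraper","spatula","bowl","spray","rest_edge","lid_front"):
        try: print(q,[(np.round(d["position"],3).tolist(),round(d["score"],2)) for d in bot.find_in(n,q)][:4])
        except Exception as e: print(q,e)
s=bot.observe();print(s)
E
```

```text
top 56.202155913520635 257.23122913893746 187.3592640725962 ['img', 'vfov', 'cx', 'cy', 'view'] [[0.0057, -0.9999, 0.0101, -0.0111], [0.99, 0.0071, 0.1411, -0.5229], [-0.1411, 0.0092, 0.99, -1.0124], [0.0, 0.0, 0.0, 1.0]]
lid [([0.304, -0.198, 0.007], 0.84), ([0.598, 0.225, 0.084], 0.81), ([0.205, 0.293, 0.012], 0.7), ([0.817, -0.258, 0.009], 0.55)]
rest [([0.599, 0.193, 0.084], 0.64)]
blade_box [([0.572, -0.2, 0.035], 0.87), ([0.46, -0.426, 0.022], 0.46)]
jar [([0.67, 0.008, 0.083], 0.88)]
scraper []
spatula [([0.37, -0.008, -0.003], 0.75)]
bowl [([0.461, -0.428, 0.018], 0.6)]
spray [([0.596, -0.394, 0.11], 0.86)]
rest_edge [([0.604, 0.193, 0.082], 0.82)]
lid_front [([0.205, 0.293, 0.009], 0.9), ([0.594, 0.224, 0.08], 0.86), ([0.302, -0.2, 0.01], 0.76), ([0.817, -0.26, 0.01], 0.64)]
side 50.56341651923876 260.80889858056327 189.2100996370675 ['img', 'vfov', 'cx', 'cy', 'view'] [[0.972, -0.2346, 0.0153, -0.49], [0.1449, 0.6488, 0.747, -0.122], [-0.1851, -0.7239, 0.6646, -1.0574], [0.0, 0.0, 0.0, 1.0]]
lid [([0.304, -0.21, 0.009], 0.98), ([0.589, 0.223, 0.081], 0.89), ([0.2, 0.286, 0.
[... 611 characters left out ...]
 array([-1.3312379 ,  0.52139793, -0.03631448,  1.59949157,  0.02119721,
        1.02112028, -0.11277807]), 'qd': array([ 4.36595255e-04, -2.28440776e-03, -1.50326212e-03, -6.05544348e-04,
        4.56684045e-05, -5.27119459e-04,  2.29218261e-04]), 'joint_efforts': array([ 1.22405843e-03, -9.26845908e+01,  1.97833657e+00, -3.70233071e+01,
        1.80576055e-02,  2.14592808e-03,  2.12272482e-05]), 'position': array([0.19052896, 0.59523872, 0.19659493]), 'tool_rot': array([-3.14155951e+00, -7.30170830e-06,  2.83182418e+00]), 'force': array([-1.07271155, -0.04207161,  0.55315299]), 'moment': array([-0.00968145,  0.0034662 ,  0.03091367]), 'finger_force': 0.0, 'grip_width': 0.08539544399484583}
```

View pics/top0.png

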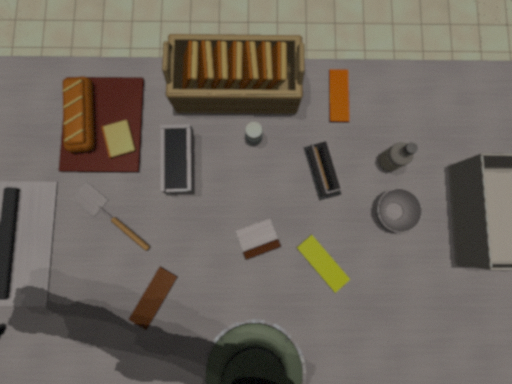

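View pics/side0.png

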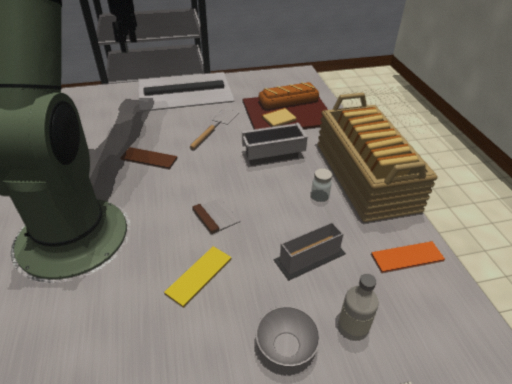

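Top view: candidates for the lid are dark slate on rest (177,159), brown slab (153,297), yellow slab (323,263), orange slab (339,95), dark bar on a white board (8,242). By the description it is the dark slab at (177,159). Blade box at (322,170).

```bash
python3 - <<'E'
import cv2,numpy as np
t=cv2.imread("pics/top0.png");s=cv2.imread("pics/side0.png")
def c(i,x,y,w=80,h=90): return cv2.resize(i[y:y+h//1,x:x+w],(400,300) if w!=h else (400,300),interpolation=cv2.INTER_CUBIC)
def k(i,x,y): return cv2.resize(i[y:y+75,x:x+100],(400,300),interpolation=cv2.INTER_CUBIC)
a=np.vstack([np.hstack([k(t,130,122),k(s,225,105)]),np.hstack([k(t,272,133),k(s,262,210)])])
a=np.clip(a.astype(float)*1.5,0,255).astype(np.uint8)
cv2.imwrite("pics/c1.png",a)
E
```

```text
(no output)
```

View pics/c1.png

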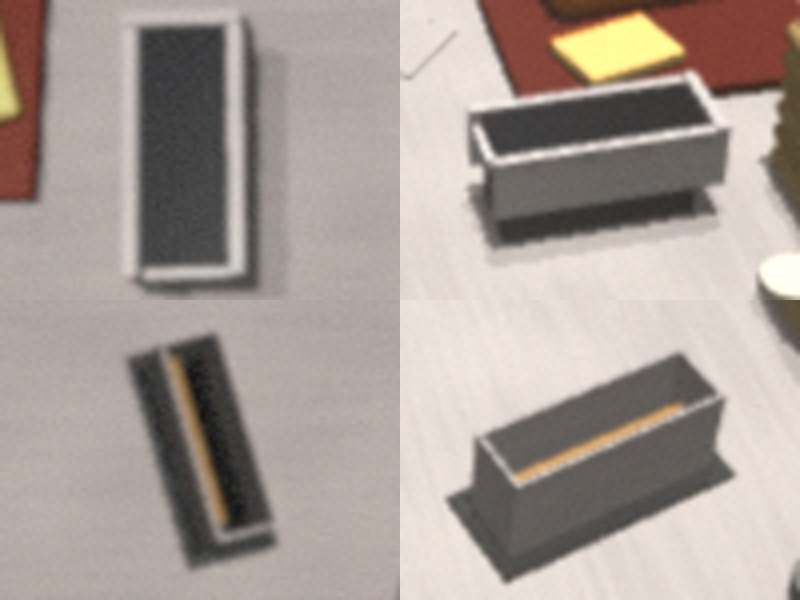

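```bash
cat > h.py <<'E'
import numpy as np
from scipy.optimize import least_squares
V={"top":(56.202155913520635,257.231,187.359,[[0.0057,-0.9999,0.0101,-0.0111],[0.99,0.0071,0.1411,-0.5229],[-0.1411,0.0092,0.99,-1.0124],[0,0,0,1]]),
"side":(50.56341651923876,260.809,189.210,[[0.972,-0.2346,0.0153,-0.49],[0.1449,0.6488,0.747,-0.122],[-0.1851,-0.7239,0.6646,-1.0574],[0,0,0,1]])}
def proj(n,P):
    v,cx,cy,M=V[n];M=np.array(M);P=np.atleast_2d(P);c=P@M[:3,:3].T+M[:3,3];f=192/np.tan(np.radians(v/2))
    return np.c_[cx+f*c[:,0]/-c[:,2],cy-f*c[:,1]/-c[:,2]]
def rect(x,y,z,yaw,x0,x1,h):
    L=np.array([[x0,h],[x0,-h],[x1,-h],[x1,h]]);c,s=np.cos(yaw),np.sin(yaw)
    return np.c_[x+c*L[:,0]-s*L[:,1],y+s*L[:,0]+c*L[:,1],np.full(4,z)]
def crop(n,off,p):return np.array(p)/4.+np.array(off)
E
python3 - <<'E'
from h import *
r={"top":crop(0,(130,122),[[124,278],[243,283],[242,12],[122,13]]),"side":crop(0,(225,105),[[70,110],[90,165],[328,128],[293,72]])}
def fr(p): return np.concatenate([(proj(n,rect(*p[:4],-.09,p[4],.042))-r[n]).ravel() for n in r])
s=least_squares(fr,[.6,.2,.08,0,.09],x_scale=.01);print("rest",s.x.round(4),s.fun.round(1))
for n in r:
  s1=least_squares(lambda p:(proj(n,rect(p[0],p[1],s.x[2],p[2],-.09,s.x[4],.042))-r[n]).ravel(),[.6,.2,0],x_scale=.01);print(n,s1.x.round(4),s1.fun.round(1))
b={"top":crop(0,(272,133),[[217,240],[272,230],[215,35],[162,47]]),"side":crop(0,(262,210),[[80,140],[120,185],[322,98],[282,52]])}
def fb(p,ns=b,z=.07): return np.concatenate([(proj(n,rect(p[0],p[1],z,p[2],-.075,.075,.023))-b[n]).ravel() for n in ns])
for ns in(["top","side"],["top"],["side"]):
  s=least_squares(fb,[.58,-.2,.3],args=(ns,),x_scale=.01);print("box",ns,s.x.round(4),s.fun.round(1))
E
```

```text
rest [0.5929 0.2224 0.0833 0.0373 0.1012] [-0.5  0.5  0.1 -1.7 -0.  -0.3  0.5  0.2 -1.5 -1.   0.1  0.3  0.2  0.6
 -0.1  0.3]
top [0.592  0.2225 0.0347] [-0.6  0.8  0.  -1.3  0.1  0.   0.5  0.5]
side [0.5941 0.2227 0.0448] [-1.2 -1.   0.6  0.3  0.5  0.3  0.   0.1]
box ['top', 'side'] [ 0.5798 -0.205   0.2656] [-0.   0.7  1.8 -0.9  1.1 -1.9 -1.  -1.  -1.7 -1.3 -1.3  1.1  0.9 -0.2
 -0.5 -0.9]
box ['top'] [ 0.5777 -0.2036  0.2532] [-0.8  1.5  1.   0.   0.9 -1.2 -1.2 -0.4]
box ['side'] [ 0.5812 -0.2059  0.2767] [-0.9 -0.8 -0.4  1.5  1.4 -0.3 -0.1 -0.9]
```

Rest found: bed top at z≈0.071, yaw 0.037, open end facing the robot; box at (0.58,-0.205), yaw ≈0.265. Moving above the lid with the fingers shut.

Request:
apply_moves(claw=[0,0,0,0,0,0,0,0,0,0,0,0,0,0,0,0,0,0], xyz=[[0,0,0],[0,0,0],[0,0,0],[-0.0283,-0.0277,0],[-0.0283,-0.0277,0],[-0.0283,-0.0277,0],[-0.0283,-0.0277,0],[-0.0283,-0.0277,0],[-0.0283,-0.0277,0],[-0.0283,-0.0277,0],[-0.0283,-0.0277,0],[-0.0283,-0.0277,0],[-0.0283,-0.0277,0],[-0.0283,-0.0277,0],[-0.0283,-0.0277,0],[-0.0283,-0.0277,0],[-0.0283,-0.0277,0],[0,0,0]], twist=[[0,0,-0.1157],[0,0,-0.1157],[0,0,-0.1157],[0,0,0],[0,0,0],[0,0,0],[0,0,0],[0,0,0],[0,0,0],[0,0,0],[0,0,0],[0,0,0],[0,0,0],[0,0,0],[0,0,0],[0,0,0],[0,0,0],[0,0,0]], force=110)

```text
clock: 2.9
position: [0.6044, 0.2171, 0.1963]
tool_rot: [-3.139, 0.001, -3.111]
force: [-1.3, -0.4, -0.2]
grip_width: -0.0001
finger_force: 0.0
```

```bash
python3 - <<'E'
from workcell import bot
s=bot.observe()
for k in("clock","qpos","position","tool_rot","force","grip_width"):print(k,s[k])
E
```

```text
clock 2.9
qpos [-0.43093886  0.54933788 -0.01163654  1.55239456  0.01010317  1.03972646
  1.15568019]
position [0.60437792 0.21710418 0.19628401]
tool_rot [-3.13924935e+00  1.22147493e-03 -3.11072835e+00]
force [-1.26518614 -0.37463127 -0.17187412]
grip_width -9.17258182294324e-05
```

Request:
apply_moves(claw=[0,0,0,0,0], xyz=[[0,0.005,0.03],[0,0,0.03],[0,0,0.03],[0,0,0.014],[0,0,0]], twist=[[0,0,0],[0,0,0],[0,0,0],[0,0,0],[0,0,0]])

```text
clock: 3.4
position: [0.5998, 0.2272, 0.0911]
tool_rot: [-3.141, -0.003, -3.104]
force: [0.1, -0.1, 0.6]
grip_width: -0.0001
finger_force: 0.0
```

Request:
apply_moves(claw=[0,0,0,0,0,0,0,0], xyz=[[0,0,0.001],[0,0,0.001],[0,0,0.001],[0,0,0.001],[0,0,0.001],[0,0,0.001],[0,0,0.001],[0,0,0.001]], twist=[[0,0,0],[0,0,0],[0,0,0],[0,0,0],[0,0,0],[0,0,0],[0,0,0],[0,0,0]])

```text
clock: 4.2
position: [0.6007, 0.2274, 0.0845]
tool_rot: [-3.142, -0.0, -3.104]
force: [-0.7, 0.4, 0.0]
grip_width: -0.0
finger_force: 0.0
```

Request:
apply_moves(claw=[0,0,0,0,0], xyz=[[0,-0.004,0],[0,0,0.001],[0,0,0.001],[0,0,0.001],[0,0,0]], twist=[[0,0,0],[0,0,0],[0,0,0],[0,0,0],[0,0,0]])

```text
clock: 4.7
position: [0.6008, 0.2235, 0.0814]
tool_rot: [-3.142, -0.0, -3.104]
force: [-0.3, 1.0, 0.1]
grip_width: -0.0
finger_force: 0.0
```

Request:
apply_moves(claw=[0,0,0], xyz=[[0,0,0.001],[0,0,0.001],[0,0,0]], twist=[[0,0,0],[0,0,0],[0,0,0]])

```text
clock: 5.0
position: [0.6008, 0.2235, 0.0794]
tool_rot: [-3.142, -0.0, -3.104]
force: [-0.4, 0.6, -0.1]
grip_width: -0.0001
finger_force: 0.0
```

Request:
apply_moves(claw=[0,0], xyz=[[0,0,0.001],[0,0,0]], twist=[[0,0,0],[0,0,0]])

```text
clock: 5.2
position: [0.6009, 0.2235, 0.0785]
tool_rot: [-3.142, -0.0, -3.104]
force: [-0.3, 0.5, -0.1]
grip_width: -0.0
finger_force: 0.0
```

Request:
apply_moves(claw=[0,0], xyz=[[0,0,0.001],[0,0,0]], twist=[[0,0,0],[0,0,0]])

```text
clock: 5.4
position: [0.6008, 0.2234, 0.0775]
tool_rot: [-3.142, -0.0, -3.104]
force: [-0.1, 0.2, 0.5]
grip_width: 0.0003
finger_force: 0.0
```

Request:
apply_moves(claw=[0,0], xyz=[[0,0,0.001],[0,0,0]], twist=[[0,0,0],[0,0,0]])

```text
clock: 5.6
position: [0.6008, 0.2234, 0.0765]
tool_rot: [-3.142, -0.0, -3.104]
force: [0.5, -0.8, -0.5]
grip_width: 0.0003
finger_force: 0.0
```

Request:
apply_moves(claw=[0,0], xyz=[[0,0,0.001],[0,0,0]], twist=[[0,0,0],[0,0,0]])

```text
clock: 5.8
position: [0.6008, 0.2234, 0.0755]
tool_rot: [-3.142, -0.0, -3.104]
force: [-1.3, -0.3, -0.0]
grip_width: 0.0
finger_force: 0.0
```

Request:
apply_moves(claw=[0,0], xyz=[[0,0,0.001],[0,0,0]], twist=[[0,0,0],[0,0,0]])

```text
clock: 6.0
position: [0.6008, 0.2234, 0.0745]
tool_rot: [-3.142, -0.0, -3.104]
force: [-0.5, -0.5, 0.2]
grip_width: -0.0002
finger_force: 0.0
```

Request:
apply_moves(claw=[0,0], xyz=[[0,0,0.001],[0,0,0]], twist=[[0,0,0],[0,0,0]])

```text
clock: 6.2
position: [0.6008, 0.2235, 0.0735]
tool_rot: [-3.142, -0.0, -3.104]
force: [0.3, 0.4, -0.3]
grip_width: -0.0001
finger_force: 0.0
```

```bash
python3 - <<'E'
from workcell import bot
import cv2,numpy as np
a=[]
for n in("top","side"):
    f=bot.grab_frame(n); cv2.imwrite(f"pics/{n}1.png",f["img"][:,:,::-1])
    a.append(f["img"][:,:,::-1])
k=lambda i,x,y: cv2.resize(i[y:y+110,x:x+80],(400,550),interpolation=cv2.INTER_CUBIC)
a=np.hstack([k(a[0],137,85),k(a[1],235,60)])
cv2.imwrite("pics/c2.png",np.clip(a*1.5,0,255).astype(np.uint8))
print(bot.observe()["force"],bot.observe()["joint_efforts"])
E
```

```text
[ 1.10407564 -0.2675896   0.55434035] [-4.00067147e-03 -1.01937504e+02  2.93432437e+00 -3.11319387e+01
  1.58739591e-02 -6.88612286e-03 -4.25558446e-04]
```

View pics/c2.png

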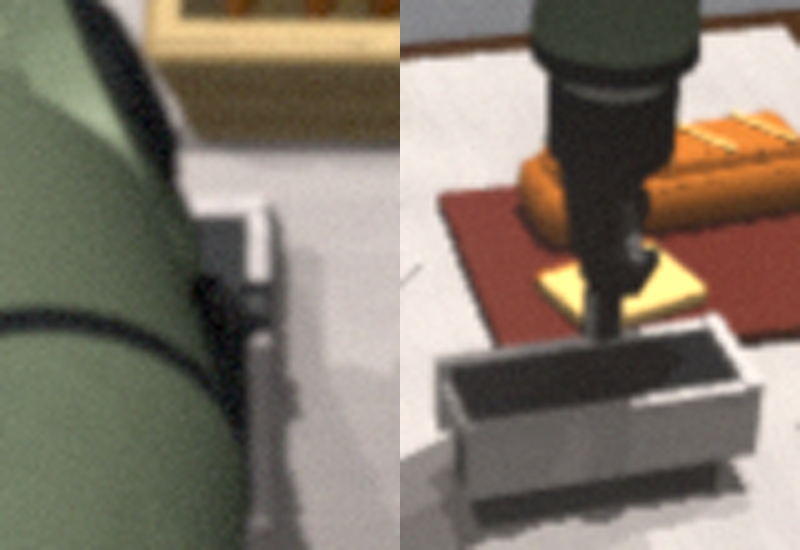

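```bash
python3 - <<'E'
from h import *
for z in(.0735,.081,.083,.09,.1):print(z,proj("side",[.6008,.2235,z]),proj("side",[.594,.2225,z]),proj("top",[.6008,.2235,z]))
E
```

```text
0.0735 [[274.34384946 136.88152096]] [[272.33950344 137.31959726]] [[176.19403746 157.86851272]]
0.081 [[274.43323924 134.89311669]] [[272.42119389 135.32981326]] [[175.62802397 157.2778499 ]]
0.083 [[274.45719453 134.36025033]] [[272.44308604 134.79657306]] [[175.47568563 157.11887736]]
0.09 [[274.54143276 132.48643825]] [[272.5200698  132.92143266]] [[174.93777915 156.55754558]]
0.1 [[274.66284878 129.78563561]] [[272.63103123 130.21867783]] [[174.1563581  155.74209441]]
```

```bash
python3 - <<'E'
import cv2
g=cv2.imread("pics/side1.png",0);g0=cv2.imread("pics/side0.png",0)
print("cols 268..284")
for r in range(122,144):print(r,g[r,268:285].tolist(),' | ',g0[r,268:285:2].tolist())
E
```

```text
cols 268..284
122 [63, 83, 118, 96, 62, 50, 34, 26, 26, 23, 35, 89, 132, 137, 122, 107, 93]  |  [63, 120, 166, 169, 168, 162, 143, 115, 90]
123 [49, 60, 76, 67, 59, 51, 37, 25, 25, 24, 33, 73, 92, 91, 80, 72, 65]  |  [50, 80, 150, 164, 152, 134, 100, 78, 65]
124 [48, 47, 54, 51, 51, 48, 33, 26, 25, 25, 34, 58, 68, 65, 63, 66, 71]  |  [49, 59, 116, 143, 110, 89, 73, 69, 74]
125 [54, 47, 46, 40, 49, 47, 32, 25, 24, 26, 34, 54, 63, 59, 66, 101, 115]  |  [58, 51, 77, 103, 94, 93, 97, 101, 123]
126 [60, 60, 52, 44, 49, 44, 33, 24, 26, 25, 33, 57, 73, 75, 79, 112, 128]  |  [70, 71, 86, 110, 122, 133, 141, 141, 138]
127 [69, 69, 70, 62, 59, 49, 36, 30, 31, 35, 42, 56, 65, 65, 64, 69, 68]  |  [109, 120, 130, 144, 141, 133, 122, 102, 90]
128 [74, 73, 74, 72, 66, 55, 45, 37, 40, 46, 47, 43, 46, 39, 41, 36, 33]  |  [140, 135, 130, 114, 97, 74, 59, 50, 53]
129 [58, 55, 54, 55, 53, 46, 39, 38, 36, 34, 31, 30, 29, 30, 27, 27, 27]  |  [104, 86, 70, 60, 55, 45, 42, 39, 40]
130 [38, 36, 33, 31, 31, 29, 28, 30, 28, 29, 28, 25, 27, 27, 27, 26, 26]  |  [55, 49, 44, 42, 39, 40, 39, 37, 36]
131 [27, 28, 2
[... 794 characters left out ...]
8, 26, 25, 27, 26, 28, 27, 24, 29, 27, 27, 29, 33, 39, 46, 64]  |  [41, 42, 43, 41, 44, 47, 53, 66, 75]
139 [29, 29, 30, 24, 27, 25, 30, 33, 32, 34, 38, 41, 44, 65, 78, 86, 108]  |  [41, 44, 46, 51, 65, 89, 103, 114, 128]
140 [32, 34, 36, 36, 38, 40, 44, 46, 49, 52, 58, 57, 64, 96, 110, 111, 113]  |  [64, 65, 93, 100, 113, 144, 146, 139, 136]
141 [48, 48, 51, 52, 59, 61, 61, 60, 62, 58, 62, 61, 66, 79, 87, 83, 74]  |  [113, 116, 144, 139, 136, 135, 122, 101, 83]
142 [61, 60, 65, 61, 61, 61, 64, 62, 61, 63, 61, 60, 62, 66, 66, 64, 66]  |  [143, 135, 133, 109, 100, 81, 74, 68, 63]
143 [62, 61, 67, 66, 62, 61, 63, 61, 63, 63, 63, 61, 63, 66, 67, 67, 68]  |  [109, 90, 71, 70, 69, 66, 64, 68, 66]
```

Request:
apply_moves(claw=[0,0], xyz=[[0,0,0.001],[0,0,0]], twist=[[0,0,0],[0,0,0]])

```text
clock: 6.5
position: [0.6008, 0.2234, 0.0724]
tool_rot: [-3.141, -0.0, -3.104]
force: [-0.1, 0.2, -0.4]
grip_width: -0.0001
finger_force: 0.0
```

Request:
apply_moves(claw=[0,0], xyz=[[0,0,0.001],[0,0,0]], twist=[[0,0,0],[0,0,0]])

```text
clock: 6.7
position: [0.6008, 0.2234, 0.0715]
tool_rot: [-3.142, -0.0, -3.104]
force: [-0.4, 1.6, 0.7]
grip_width: 0.0002
finger_force: 0.0
```

Request:
apply_moves(claw=[0,0], xyz=[[0,0,0.001],[0,0,0]], twist=[[0,0,0],[0,0,0]])

```text
clock: 6.9
position: [0.6008, 0.2234, 0.0705]
tool_rot: [-3.142, -0.0, -3.104]
force: [-0.2, 0.3, 0.9]
grip_width: -0.0003
finger_force: 0.0
```

Request:
apply_moves(claw=[0,0], xyz=[[0,0,0.001],[0,0,0]], twist=[[0,0,0],[0,0,0]])

```text
clock: 7.1
position: [0.6008, 0.2234, 0.0695]
tool_rot: [-3.141, -0.0, -3.104]
force: [0.4, -0.4, -0.4]
grip_width: -0.0001
finger_force: 0.0
```

Request:
apply_moves(claw=[0,0], xyz=[[0,0,0.001],[0,0,0]], twist=[[0,0,0],[0,0,0]])

```text
clock: 7.3
position: [0.6008, 0.2234, 0.0685]
tool_rot: [-3.142, -0.0, -3.104]
force: [-0.6, 0.9, -0.6]
grip_width: -0.0
finger_force: 0.0
```

Request:
apply_moves(claw=[0,0], xyz=[[0,0,0.001],[0,0,0]], twist=[[0,0,0],[0,0,0]])

```text
clock: 7.5
position: [0.6008, 0.2234, 0.0675]
tool_rot: [-3.142, -0.0, -3.104]
force: [0.9, 0.8, 0.1]
grip_width: 0.0003
finger_force: 0.0
```

```bash
python3 - <<'E'
from workcell import bot
import cv2,numpy as np
f=bot.grab_frame("side"); i=f["img"][:,:,::-1];cv2.imwrite("pics/side2.png",i)
c=cv2.resize(i[95:155,235:315],(800,600),interpolation=cv2.INTER_CUBIC)
c=(255*(c/255.)**.45).astype(np.uint8)
cv2.imwrite("pics/c3.png",c)
s=bot.observe();print(s["force"],s["moment"],s["joint_efforts"],s["qpos"])
print(np.diff(cv2.cvtColor(i,cv2.COLOR_BGR2GRAY)[124:134,262:266].astype(int).mean(1)))
E
```

```text
[-0.24420852 -0.28489761 -0.18166584] [-0.04305053  0.01474054 -0.03875147] [-2.41252041e-03 -1.02292013e+02  2.95912340e+00 -3.07997203e+01
  1.62302371e-02 -2.30603863e-02 -9.26561661e-04] [-0.43435333  0.69634077 -0.02150239  1.65539727  0.01945871  0.79017448
  1.14358345]
[  0.     0.25   4.5    8.25   0.5  -13.5  -21.25  -6.75   0.  ]
```

View pics/c3.png

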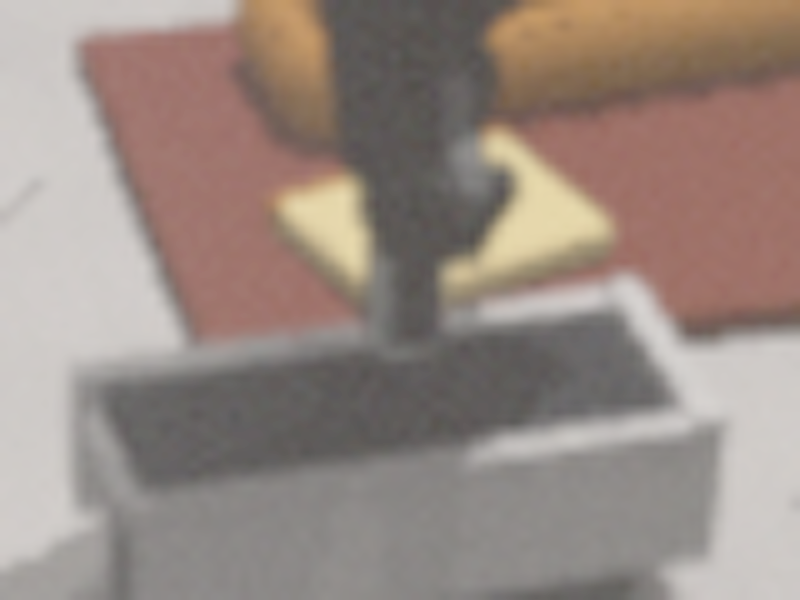

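The picture shows the visible fingertip at about (275,130), which fits a tip height near 0.10 m, and the lid hasn't sunk. So nothing has been touched yet; I'll go on down by feel.

Request:
apply_moves(claw=[0,0,0], xyz=[[0,0,0.001],[0,0,0.001],[0,0,0]], twist=[[0,0,0],[0,0,0],[0,0,0]])

```text
clock: 7.85
position: [0.6008, 0.2234, 0.0654]
tool_rot: [-3.141, -0.0, -3.104]
force: [0.3, -0.0, 0.2]
grip_width: 0.0001
finger_force: 0.0
```

```bash
python3 - <<'E'
from workcell import bot
import cv2,numpy as np
a=[bot.grab_frame("side")["img"].astype(float) for _ in range(10)]
m=np.mean(a,0);np.save("m.npy",m)
g=m.mean(2)
for r in range(124,143):print(r,g[r,264:290].round(0).astype(int).tolist())
print(bot.observe()["force"])
E
```

```text
124 [58, 58, 58, 56, 48, 46, 52, 50, 51, 47, 33, 26, 25, 24, 32, 56, 64, 61, 61, 67, 70, 75, 83, 94, 103, 112]
125 [58, 58, 58, 57, 56, 48, 46, 44, 49, 48, 34, 25, 24, 25, 31, 52, 59, 59, 66, 99, 115, 125, 130, 137, 142, 145]
126 [58, 58, 59, 59, 60, 59, 52, 43, 49, 46, 34, 26, 25, 25, 32, 57, 73, 76, 81, 111, 125, 127, 125, 116, 104, 100]
127 [63, 63, 66, 67, 68, 70, 68, 55, 51, 45, 33, 27, 25, 25, 32, 55, 66, 65, 64, 68, 68, 65, 61, 55, 52, 52]
128 [69, 69, 72, 73, 73, 73, 71, 57, 51, 44, 31, 25, 25, 25, 31, 41, 45, 43, 40, 37, 34, 34, 35, 35, 36, 36]
129 [67, 62, 60, 57, 57, 56, 54, 47, 50, 46, 34, 29, 30, 31, 35, 31, 30, 29, 28, 27, 27, 27, 28, 31, 32, 33]
130 [55, 52, 47, 41, 38, 36, 34, 31, 41, 46, 38, 36, 36, 37, 36, 31, 28, 26, 27, 27, 27, 26, 26, 27, 28, 28]
131 [34, 31, 30, 29, 27, 28, 26, 27, 31, 34, 35, 35, 32, 30, 28, 27, 28, 27, 27, 27, 26, 27, 27, 26, 27, 27]
132 [30, 28, 27, 27, 27, 27, 26, 26, 27, 28, 27, 27, 28, 27, 27, 28, 28, 27, 27, 27, 26, 27, 27, 26, 27, 26]
133 [30, 29, 28, 27, 27, 27, 26, 27, 26, 26, 26, 27, 26, 27, 27, 28, 27, 27, 27, 27, 27, 27, 26, 27, 27,
[... 339 characters left out ...]
, 28, 27, 27, 26, 27, 26, 26, 27, 26, 26, 26, 25, 26, 26, 26, 26, 27, 28, 28, 31, 35, 39, 45, 56, 62]
138 [27, 28, 27, 27, 27, 27, 26, 27, 26, 26, 27, 27, 26, 28, 27, 27, 28, 31, 36, 45, 58, 79, 88, 96, 105, 111]
139 [28, 28, 26, 27, 28, 27, 28, 27, 28, 28, 29, 31, 33, 35, 38, 40, 42, 50, 70, 86, 102, 126, 136, 138, 135, 134]
140 [28, 28, 29, 30, 32, 32, 34, 36, 39, 41, 42, 46, 48, 51, 58, 59, 60, 71, 100, 109, 110, 112, 114, 114, 105, 100]
141 [36, 41, 42, 43, 47, 48, 50, 53, 57, 59, 59, 60, 60, 61, 61, 61, 63, 77, 86, 82, 78, 73, 70, 70, 69, 70]
142 [53, 58, 61, 61, 61, 61, 64, 63, 63, 62, 62, 61, 62, 62, 62, 62, 62, 66, 67, 66, 65, 65, 63, 63, 66, 68]
[-0.42297476 -0.19406319 -0.02564363]
```

Request:
apply_moves(claw=[0,0,0,0,0], xyz=[[0,0,0.001],[0,0,0.001],[0,0,0.001],[0,0,0.001],[0,0,0]], twist=[[0,0,0],[0,0,0],[0,0,0],[0,0,0],[0,0,0]])

```text
clock: 8.85
position: [0.6008, 0.2234, 0.0614]
tool_rot: [-3.141, -0.0, -3.104]
force: [-0.4, -0.4, -0.1]
grip_width: -0.0003
finger_force: 0.0
```

```bash
cat > tip.py <<'E'
from workcell import bot
import numpy as np
g=np.mean([bot.grab_frame("side")["img"].astype(float) for _ in range(4)],0).mean(2)
for r in range(126,143):print(r,g[r,270:282].round(0).astype(int).tolist(),g[r,258:262].mean().round(0))
s=bot.observe();print(s["force"],s["position"])
E
python3 tip.py
```

```text
126 [52, 43, 49, 46, 35, 26, 25, 25, 32, 58, 73, 76] 59.0
127 [63, 51, 50, 46, 31, 26, 25, 24, 32, 55, 67, 65] 60.0
128 [60, 51, 50, 46, 32, 26, 26, 26, 30, 40, 45, 42] 69.0
129 [53, 44, 49, 43, 31, 27, 25, 27, 34, 32, 30, 29] 80.0
130 [33, 34, 46, 43, 31, 28, 29, 32, 38, 33, 27, 26] 73.0
131 [27, 28, 41, 42, 35, 35, 36, 36, 34, 31, 28, 27] 49.0
132 [26, 26, 33, 37, 36, 35, 34, 31, 30, 28, 28, 27] 32.0
133 [26, 26, 26, 27, 27, 26, 28, 28, 28, 28, 27, 27] 30.0
134 [26, 26, 26, 26, 26, 24, 26, 27, 27, 27, 27, 28] 30.0
135 [27, 26, 26, 26, 25, 26, 26, 26, 28, 27, 27, 29] 30.0
136 [26, 27, 25, 26, 26, 26, 26, 27, 25, 25, 27, 27] 31.0
137 [27, 26, 26, 26, 27, 27, 25, 26, 25, 25, 26, 26] 30.0
138 [27, 26, 27, 26, 26, 26, 27, 26, 28, 27, 29, 32] 30.0
139 [27, 26, 27, 28, 28, 32, 32, 35, 39, 42, 42, 49] 29.0
140 [34, 36, 41, 40, 44, 46, 47, 52, 57, 59, 60, 71] 29.0
141 [49, 52, 58, 60, 60, 60, 60, 62, 61, 61, 64, 76] 30.0
142 [64, 63, 63, 62, 61, 61, 62, 62, 61, 62, 62, 67] 44.0
[ 0.57660916  0.33204567 -0.12466062] [0.60088813 0.2234616  0.06161554]
```

Request:
apply_moves(claw=[0,0,0,0,0], xyz=[[0,0,0.001],[0,0,0.001],[0,0,0.001],[0,0,0.001],[0,0,0]], twist=[[0,0,0],[0,0,0],[0,0,0],[0,0,0],[0,0,0]])

```text
clock: 9.55
position: [0.6008, 0.2234, 0.0574]
tool_rot: [-3.141, -0.0, -3.104]
force: [-0.1, -0.4, 0.9]
grip_width: -0.0001
finger_force: 0.0
```

Request:
apply_moves(claw=[0,0,0], xyz=[[0,0,0.001],[0,0,0.001],[0,0,0]], twist=[[0,0,0],[0,0,0],[0,0,0]])

```text
clock: 9.85
position: [0.6008, 0.2234, 0.0554]
tool_rot: [-3.142, -0.0, -3.104]
force: [-0.7, 0.0, -1.1]
grip_width: -0.0002
finger_force: 0.0
```

Request:
apply_moves(claw=[0,0,0], xyz=[[0,0,0.001],[0,0,0.001],[0,0,0]], twist=[[0,0,0],[0,0,0],[0,0,0]])

```text
clock: 10.15
position: [0.6008, 0.2234, 0.0534]
tool_rot: [-3.141, -0.0, -3.104]
force: [-0.4, 0.2, -0.2]
grip_width: -0.0001
finger_force: 0.0
```

Request:
apply_moves(claw=[0,0,0], xyz=[[0,0,0.001],[0,0,0.001],[0,0,0]], twist=[[0,0,0],[0,0,0],[0,0,0]])

```text
clock: 10.45
position: [0.6008, 0.2234, 0.0514]
tool_rot: [-3.142, -0.0, -3.104]
force: [0.6, 0.1, 0.3]
grip_width: 0.0002
finger_force: 0.0
```

```bash
python3 tip.py
```

```text
126 [50, 44, 48, 45, 31, 25, 24, 24, 30, 52, 63, 72] 59.0
127 [63, 51, 50, 44, 30, 26, 25, 26, 32, 53, 64, 64] 60.0
128 [60, 50, 50, 43, 31, 25, 25, 26, 31, 41, 45, 42] 69.0
129 [52, 48, 50, 42, 31, 26, 24, 25, 33, 32, 30, 28] 81.0
130 [34, 40, 49, 43, 31, 26, 25, 26, 32, 31, 28, 26] 73.0
131 [28, 35, 48, 42, 30, 26, 25, 26, 32, 30, 27, 28] 49.0
132 [26, 33, 46, 41, 30, 27, 24, 26, 33, 30, 27, 26] 32.0
133 [27, 31, 48, 44, 34, 30, 31, 33, 35, 30, 27, 27] 30.0
134 [26, 29, 42, 43, 37, 35, 37, 39, 35, 29, 28, 28] 30.0
135 [27, 27, 29, 33, 32, 28, 28, 28, 28, 27, 28, 28] 30.0
136 [26, 26, 27, 26, 28, 25, 26, 25, 26, 25, 27, 26] 30.0
137 [25, 26, 26, 26, 25, 27, 25, 25, 26, 26, 26, 26] 31.0
138 [27, 27, 26, 28, 26, 27, 26, 27, 26, 27, 28, 32] 30.0
139 [26, 27, 29, 28, 27, 31, 33, 36, 38, 40, 42, 49] 29.0
140 [34, 36, 39, 40, 43, 46, 48, 52, 57, 60, 60, 70] 29.0
141 [49, 53, 57, 59, 59, 60, 58, 60, 61, 61, 64, 76] 31.0
142 [63, 62, 61, 62, 62, 62, 62, 62, 61, 62, 62, 66] 43.0
[-0.00957867  0.10369409 -0.63890407] [0.60086742 0.22346732 0.05160706]
```

Request:
apply_moves(claw=[0,0,0], xyz=[[0,0,0.001],[0,0,0.001],[0,0,0]], twist=[[0,0,0],[0,0,0],[0,0,0]])

```text
clock: 10.95
position: [0.6008, 0.2234, 0.0494]
tool_rot: [-3.141, -0.0, -3.104]
force: [0.2, 0.4, -0.2]
grip_width: -0.0004
finger_force: 0.0
```

Request:
apply_moves(claw=[0,0,0], xyz=[[0,0,0.001],[0,0,0.001],[0,0,0]], twist=[[0,0,0],[0,0,0],[0,0,0]])

```text
clock: 11.25
position: [0.6008, 0.2234, 0.0474]
tool_rot: [-3.142, -0.0, -3.104]
force: [-0.2, 0.4, -0.3]
grip_width: 0.0002
finger_force: 0.0
```

Request:
apply_moves(claw=[0,0,0], xyz=[[0,0,0.001],[0,0,0.001],[0,0,0]], twist=[[0,0,0],[0,0,0],[0,0,0]])

```text
clock: 11.55
position: [0.601, 0.2235, 0.0456]
tool_rot: [-3.142, 0.0, -3.104]
force: [-0.2, -0.1, 2.3]
grip_width: 0.0004
finger_force: 1.4
```

Request:
apply_moves(claw=[0,0,0], xyz=[[0,0,0.001],[0,0,0.0005],[0,0,0]], twist=[[0,0,0],[0,0,0],[0,0,0]])

```text
clock: 11.85
position: [0.6009, 0.2235, 0.0441]
tool_rot: [3.142, 0.0, -3.104]
force: [-0.2, -0.8, 2.2]
grip_width: 0.0001
finger_force: 1.4
```

Request:
apply_moves(claw=[0,0], xyz=[[0,0,0.001],[0,0,0]], twist=[[0,0,0],[0,0,0]])

```text
clock: 12.05
position: [0.601, 0.2235, 0.0431]
tool_rot: [3.142, 0.0, -3.104]
force: [-0.2, -0.1, 2.3]
grip_width: -0.0002
finger_force: 1.5
```

Request:
apply_moves(claw=[0,0], xyz=[[0,0,0.0005],[0,0,0]], twist=[[0,0,0],[0,0,0]])

```text
clock: 12.25
position: [0.6009, 0.2235, 0.0426]
tool_rot: [3.142, 0.0, -3.104]
force: [-0.3, 0.9, 2.8]
grip_width: -0.0002
finger_force: 1.5
```

Request:
apply_moves(claw=[0,0], xyz=[[0,0,0.0005],[0,0,0]], twist=[[0,0,0],[0,0,0]])

```text
clock: 12.45
position: [0.601, 0.2235, 0.0421]
tool_rot: [3.142, 0.0, -3.104]
force: [0.6, -0.3, 3.7]
grip_width: 0.0004
finger_force: 1.5
```

Request:
apply_moves(claw=[0,0], xyz=[[0,0,0.0005],[0,0,0]], twist=[[0,0,0],[0,0,0]])

```text
clock: 12.65
position: [0.601, 0.2235, 0.0416]
tool_rot: [3.142, 0.0, -3.104]
force: [0.5, 0.3, 2.7]
grip_width: -0.0
finger_force: 1.5
```

Request:
apply_moves(claw=[0,0], xyz=[[0,0,0.0005],[0,0,0]], twist=[[0,0,0],[0,0,0]])

```text
clock: 12.85
position: [0.6009, 0.2235, 0.041]
tool_rot: [3.142, 0.0, -3.104]
force: [0.8, 0.8, 2.6]
grip_width: 0.0002
finger_force: 1.5
```

Request:
apply_moves(claw=[0,0], xyz=[[0,0,0.0005],[0,0,0]], twist=[[0,0,0],[0,0,0]])

```text
clock: 13.05
position: [0.6009, 0.2235, 0.0405]
tool_rot: [3.142, 0.0, -3.104]
force: [0.7, 0.4, 2.8]
grip_width: 0.0001
finger_force: 1.5
```

Request:
apply_moves(claw=[0,0], xyz=[[0,0,0.0005],[0,0,0]], twist=[[0,0,0],[0,0,0]])

```text
clock: 13.25
position: [0.601, 0.2235, 0.0401]
tool_rot: [3.142, 0.0, -3.104]
force: [0.9, -0.3, 2.0]
grip_width: -0.0001
finger_force: 1.5
```

Request:
apply_moves(claw=[0,0], xyz=[[0,0,0.0005],[0,0,0]], twist=[[0,0,0],[0,0,0]])

```text
clock: 13.45
position: [0.6009, 0.2235, 0.0396]
tool_rot: [3.142, 0.0, -3.104]
force: [2.1, 1.1, 2.6]
grip_width: -0.0002
finger_force: 1.5
```

Request:
apply_moves(claw=[0,0], xyz=[[0,0,0.0005],[0,0,0]], twist=[[0,0,0],[0,0,0]])

```text
clock: 13.65
position: [0.601, 0.2234, 0.0391]
tool_rot: [-3.142, 0.0, -3.104]
force: [1.0, 0.4, 3.3]
grip_width: -0.0002
finger_force: 1.6
```

Request:
apply_moves(claw=[0,0], xyz=[[0,0,0.0005],[0,0,0]], twist=[[0,0,0],[0,0,0]])

```text
clock: 13.85
position: [0.6009, 0.2234, 0.0386]
tool_rot: [-3.142, 0.0, -3.104]
force: [1.0, -0.0, 4.0]
grip_width: 0.0
finger_force: 1.6
```

Request:
apply_moves(claw=[0,0], xyz=[[0,0,0.0005],[0,0,0]], twist=[[0,0,0],[0,0,0]])

```text
clock: 14.05
position: [0.6009, 0.2235, 0.0381]
tool_rot: [-3.142, 0.0, -3.104]
force: [2.6, -0.1, 3.2]
grip_width: -0.0003
finger_force: 1.6
```

Request:
apply_moves(claw=[0,0], xyz=[[0,0,0.0005],[0,0,0]], twist=[[0,0,0],[0,0,0]])

```text
clock: 14.25
position: [0.6009, 0.2235, 0.0375]
tool_rot: [-3.142, 0.0, -3.104]
force: [2.1, 1.1, 3.4]
grip_width: -0.0003
finger_force: 1.6
```

Request:
apply_moves(claw=[0,0], xyz=[[0,0,0.0005],[0,0,0]], twist=[[0,0,0],[0,0,0]])

```text
clock: 14.45
position: [0.6009, 0.2235, 0.037]
tool_rot: [3.142, 0.0, -3.104]
force: [1.9, 1.2, 3.0]
grip_width: -0.0001
finger_force: 1.6
```

Request:
apply_moves(claw=[0,0], xyz=[[0,0,0.0005],[0,0,0]], twist=[[0,0,0],[0,0,0]])

```text
clock: 14.65
position: [0.6009, 0.2235, 0.0365]
tool_rot: [-3.142, -0.0, -3.104]
force: [1.5, 1.1, 3.4]
grip_width: 0.0001
finger_force: 1.6
```

Request:
apply_moves(claw=[0,0], xyz=[[0,0,0.0005],[0,0,0]], twist=[[0,0,0],[0,0,0]])

```text
clock: 14.85
position: [0.6009, 0.2235, 0.0361]
tool_rot: [-3.142, 0.0, -3.104]
force: [1.8, 1.2, 2.9]
grip_width: -0.0003
finger_force: 1.6
```

Request:
apply_moves(claw=[0,0], xyz=[[0,0,0.0005],[0,0,0]], twist=[[0,0,0],[0,0,0]])

```text
clock: 15.05
position: [0.6009, 0.2235, 0.0355]
tool_rot: [-3.142, -0.0, -3.104]
force: [1.5, 0.6, 3.8]
grip_width: 0.0004
finger_force: 1.6
```

Request:
apply_moves(claw=[0,0], xyz=[[0,0,0.0005],[0,0,0]], twist=[[0,0,0],[0,0,0]])

```text
clock: 15.25
position: [0.6009, 0.2234, 0.035]
tool_rot: [-3.142, -0.0, -3.104]
force: [2.4, -0.2, 3.3]
grip_width: 0.0002
finger_force: 1.7
```

Request:
apply_moves(claw=[0,0], xyz=[[0,0,0.0005],[0,0,0]], twist=[[0,0,0],[0,0,0]])

```text
clock: 15.45
position: [0.6009, 0.2234, 0.0345]
tool_rot: [-3.141, -0.0, -3.104]
force: [0.8, 0.8, 3.0]
grip_width: -0.0001
finger_force: 1.7
```

Request:
apply_moves(claw=[0,0], xyz=[[0,0,0.0005],[0,0,0]], twist=[[0,0,0],[0,0,0]])

```text
clock: 15.65
position: [0.6009, 0.2234, 0.034]
tool_rot: [-3.142, -0.0, -3.104]
force: [2.3, -0.0, 3.2]
grip_width: -0.0002
finger_force: 1.7
```

Request:
apply_moves(claw=[0,0], xyz=[[0,0,0.0005],[0,0,0]], twist=[[0,0,0],[0,0,0]])

```text
clock: 15.85
position: [0.6009, 0.2235, 0.0335]
tool_rot: [-3.142, -0.0, -3.104]
force: [1.3, 0.6, 3.7]
grip_width: 0.0001
finger_force: 1.7
```

Request:
apply_moves(claw=[0,0], xyz=[[0,0,0.0005],[0,0,0]], twist=[[0,0,0],[0,0,0]])

```text
clock: 16.05
position: [0.6009, 0.2234, 0.033]
tool_rot: [-3.142, -0.0, -3.104]
force: [1.9, 0.5, 3.7]
grip_width: 0.0001
finger_force: 1.7
```

Request:
apply_moves(claw=[0,0], xyz=[[0,0,0.0004],[0,0,0]], twist=[[0,0,0],[0,0,0]])

```text
clock: 16.25
position: [0.6009, 0.2234, 0.0326]
tool_rot: [-3.142, -0.0, -3.104]
force: [1.6, -0.4, 3.8]
grip_width: -0.0001
finger_force: 1.7
```

Request:
apply_moves(claw=[0,0], xyz=[[0,0,0.0004],[0,0,0]], twist=[[0,0,0],[0,0,0]])

```text
clock: 16.45
position: [0.6009, 0.2234, 0.0323]
tool_rot: [-3.142, 0.0, -3.104]
force: [0.6, -0.3, 5.0]
grip_width: -0.0001
finger_force: 2.3
```

Request:
apply_moves(claw=[0,0], xyz=[[0,0,0.0004],[0,0,0]], twist=[[0,0,0],[0,0,0]])

```text
clock: 16.65
position: [0.6009, 0.2235, 0.0321]
tool_rot: [-3.142, -0.0, -3.104]
force: [0.0, -1.0, 7.2]
grip_width: 0.0
finger_force: 3.9
```

Request:
apply_moves(claw=[0,0], xyz=[[0,0,0.0004],[0,0,0]], twist=[[0,0,0],[0,0,0]])

```text
clock: 16.85
position: [0.6009, 0.2234, 0.0319]
tool_rot: [3.142, 0.0, -3.104]
force: [-1.2, -0.3, 10.4]
grip_width: 0.0003
finger_force: 5.4
```

Request:
apply_moves(claw=[0,0], xyz=[[0,0,0.0003],[0,0,0]], twist=[[0,0,0],[0,0,0]])

```text
clock: 17.05
position: [0.6009, 0.2235, 0.0317]
tool_rot: [3.142, 0.0, -3.104]
force: [-2.8, -0.6, 13.8]
grip_width: 0.0002
finger_force: 6.5
```

Request:
apply_moves(claw=[0,0,0,0,0], xyz=[[0.001,0,0],[0.002,0,0],[0.002,0,0],[0.002,0,0],[0.002,0,0]], twist=[[0,0,0],[0,0,0],[0,0,0],[0,0,0],[0,0,0]])

```text
clock: 17.55
position: [0.593, 0.2233, 0.032]
tool_rot: [3.141, 0.002, -3.105]
force: [4.2, -0.5, 9.9]
grip_width: 0.0002
finger_force: 4.8
```

```bash
python3 - <<'E'
from workcell import bot
import numpy as np,cv2
g=np.mean([bot.grab_frame("side")["img"].astype(float) for _ in range(2)],0)
cv2.imwrite("pics/side3.png",g[:,:,::-1])
g0=cv2.imread("pics/side0.png").mean(2);g=g.mean(2)
for r in range(136,158,2):print(r,g0[r,236:256:2].astype(int).tolist(),g[r,236:256:2].astype(int).tolist())
print(bot.observe()["force"])
E
```

```text
136 [147, 148, 143, 95, 119, 50, 43, 43, 44, 43] [154, 154, 150, 92, 63, 60, 58, 52, 44, 39]
138 [150, 149, 149, 94, 145, 89, 44, 46, 45, 44] [153, 154, 152, 86, 39, 34, 33, 33, 32, 30]
140 [149, 148, 149, 91, 107, 134, 46, 43, 44, 44] [154, 154, 152, 86, 35, 33, 33, 33, 31, 33]
142 [150, 149, 150, 94, 77, 155, 74, 47, 49, 55] [155, 154, 155, 95, 40, 34, 32, 33, 34, 34]
144 [152, 151, 151, 104, 68, 130, 137, 121, 149, 151] [156, 156, 157, 106, 54, 32, 48, 53, 60, 62]
146 [152, 152, 152, 132, 118, 73, 96, 105, 84, 76] [156, 157, 156, 135, 94, 38, 57, 65, 63, 64]
148 [153, 150, 151, 152, 150, 77, 62, 68, 70, 69] [157, 155, 145, 114, 92, 53, 55, 65, 64, 65]
150 [151, 150, 153, 140, 133, 71, 61, 72, 68, 72] [145, 113, 93, 93, 91, 56, 60, 67, 67, 66]
152 [152, 151, 148, 101, 81, 50, 61, 70, 71, 71] [94, 92, 90, 90, 80, 47, 58, 65, 67, 66]
154 [148, 151, 148, 105, 69, 50, 59, 73, 70, 72] [91, 91, 89, 78, 64, 46, 58, 67, 65, 67]
156 [150, 150, 139, 124, 74, 58, 62, 71, 72, 71] [91, 90, 82, 71, 68, 54, 59, 67, 67, 68]
[ 3.05851227 -0.52801684 10.37341896][ WARN:0@0.977] global loadsave.cpp:1063 imwrite_ Unsupported depth image for selected encoder is fallbacked to CV_8U.
```

Request:
apply_moves(claw=[0,0,0,0,0,0,0,0], xyz=[[0.001,0,0.0003],[0.0025,0,0],[0.0025,0,0],[0.0025,0,0],[0.0025,0,0],[0.0025,0,0],[0.0025,0,0],[0.001,0,0]], twist=[[0,0,0],[0,0,0],[0,0,0],[0,0,0],[0,0,0],[0,0,0],[0,0,0],[0,0,0]])

```text
clock: 18.45
position: [0.5761, 0.2228, 0.0318]
tool_rot: [3.141, 0.003, -3.104]
force: [5.0, 0.3, 12.2]
grip_width: 0.0001
finger_force: 5.6
```

Request:
apply_moves(claw=[0,0,0,0,0,0,0,0,0], xyz=[[0.0015,0,0],[0.0025,0,0],[0.0025,0,0],[0.0025,0,0],[0.0025,0,0],[0.0025,0,0],[0.0025,0,0],[0.0025,0,0],[0.0015,0,0]], twist=[[0,0,0],[0,0,0],[0,0,0],[0,0,0],[0,0,0],[0,0,0],[0,0,0],[0,0,0],[0,0,0]])

```text
clock: 19.35
position: [0.5557, 0.222, 0.0318]
tool_rot: [3.141, 0.003, -3.105]
force: [4.7, 1.0, 11.4]
grip_width: -0.0001
finger_force: 5.7
```

```bash
python3 - <<'E'
from workcell import bot
import numpy as np,cv2
i=bot.grab_frame("side")["img"][:,:,::-1]
c=cv2.resize(i[90:180,200:320],(800,600),interpolation=cv2.INTER_CUBIC)
cv2.imwrite("pics/c4.png",(255*(c/255.)**.6).astype(np.uint8))
print(bot.observe()["force"])
E
```

```text
[ 4.14048395  0.21225867 12.0585249 ]
```

View pics/c4.png

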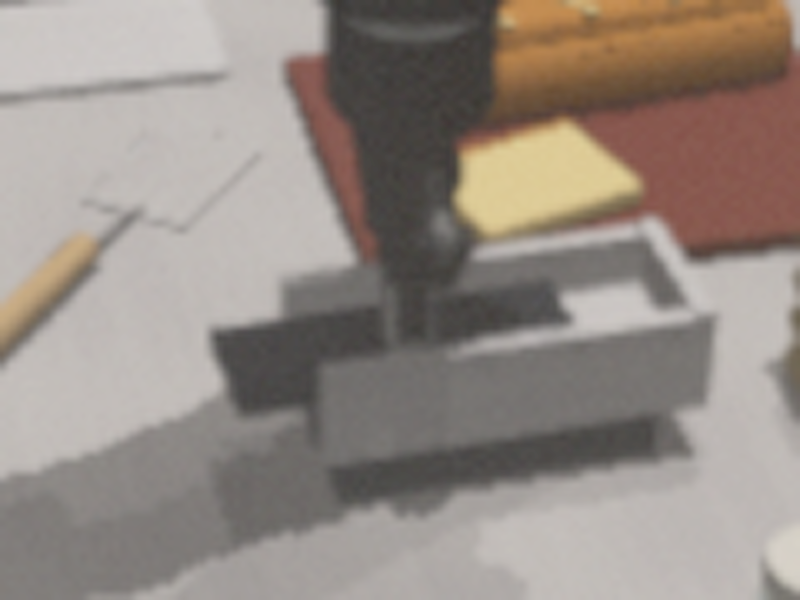

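Lid has sunk and sticks out about 38 mm at crop (240,370); sliding on 16 mm more.

Request:
apply_moves(claw=[0,0,0,0,0,0,0,0,0], xyz=[[0.0015,0,0],[0.0025,0,0],[0.0025,0,0],[0.0025,0,0],[0.0025,0,0],[0.0025,0,0],[0.0015,0,0],[0.0005,0,0],[0,0,0]], twist=[[0,0,0],[0,0,0],[0,0,0],[0,0,0],[0,0,0],[0,0,0],[0,0,0],[0,0,0],[0,0,0]])

```text
clock: 20.3
position: [0.5397, 0.2214, 0.0317]
tool_rot: [3.141, 0.003, -3.105]
force: [3.7, 0.2, 11.5]
grip_width: -0.0002
finger_force: 5.8
```

Request:
apply_moves(claw=[0,0,0,0,0,0,0,0,0,0,0,0,0,0,0.085,0.085,0.085,0.085], xyz=[[0,0,-0.0006],[0,0,-0.001],[0,0,-0.0015],[0,0,-0.0015],[0,0,-0.0015],[0,0,-0.0015],[0,0,-0.0015],[0,0,-0.0015],[0,0,-0.0015],[0,0,-0.0015],[0,0,-0.0015],[0,0,-0.002],[0,0,-0.02],[0,0,-0.03],[0.02,0,0],[0.02,0,0],[0.015,-0.001,0],[0,0,0]], twist=[[0,0,0],[0,0,0],[0,0,0],[0,0,0],[0,0,0],[0,0,0],[0,0,0],[0,0,0],[0,0,0],[0,0,0],[0,0,0],[0,0,0],[0,0,0],[0,0,0],[0,0,0],[0,0,0],[0,0,0],[0,0,0]])

```text
clock: 22.1
position: [0.4817, 0.2179, 0.0981]
tool_rot: [-3.141, -0.001, -3.103]
force: [-0.3, -0.2, 0.6]
grip_width: 0.0581
finger_force: 0.0
```

```bash
python3 - <<'E'
from workcell import bot
import numpy as np,cv2
s=bot.grab_frame("side")["img"][:,:,::-1];t=bot.grab_frame("top")["img"][:,:,::-1]
k=lambda i,x,y: cv2.resize(i[y:y+120,x:x+80],(400,600),interpolation=cv2.INTER_CUBIC)
c=np.hstack([k(t,140,110),k(s,215,70)])
cv2.imwrite("pics/c5.png",(255*(c/255.)**.6).astype(np.uint8))
o=bot.observe();print(o["position"],o["tool_rot"],o["qpos"],o["force"],o["clock"])
E
```

```text
[0.48376211 0.21814749 0.09813947] [-3.14156479e+00  1.57375664e-04 -3.10411569e+00] [-0.51666363  0.50694648 -0.02514212  1.93656956  0.01914413  0.69817636
  1.05496463] [5.26370325e-01 4.09096511e-04 1.68092942e-01] 22.2
```

View pics/c5.png

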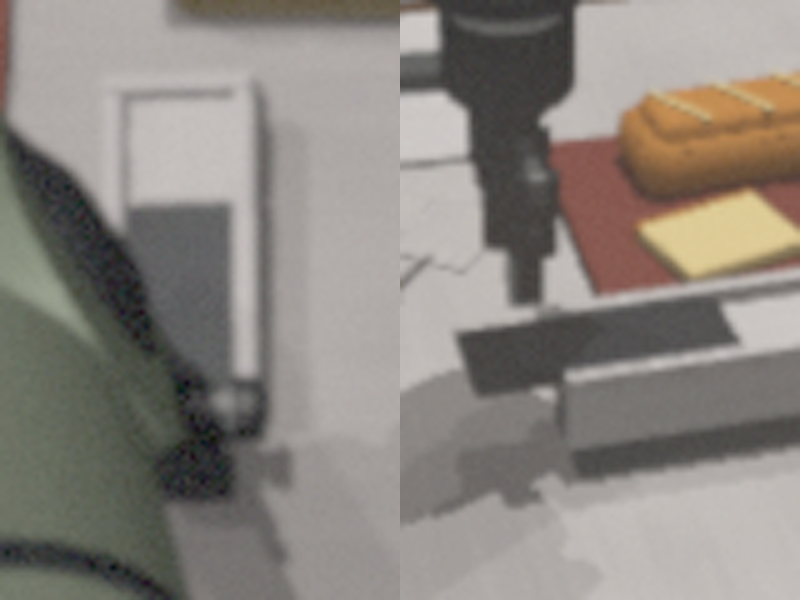

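```bash
python3 - <<'E'
from h import *
for y in(.172,.185,.2181,.25,.264):
  for z in(.098,.12,.14): print(y,z,proj("side",[.4838,y,z]).round(1))
print(proj("side",[[.4485,.217-.03,.081],[.4485,.217+.03,.081],[.503,.219-.042,.083]]).round(1), proj("top",[.617,.2235,.081]))
E
```

```text
0.172 0.098 [[241.1 144.4]]
0.172 0.12 [[240.9 138.3]]
0.172 0.14 [[240.8 132.5]]
0.185 0.098 [[240.2 142. ]]
0.185 0.12 [[240.1 135.8]]
0.185 0.14 [[239.9 130.1]]
0.2181 0.098 [[238.  135.8]]
0.2181 0.12 [[237.9 129.7]]
0.2181 0.14 [[237.7 124.1]]
0.25 0.098 [[236.1 130.1]]
0.25 0.12 [[235.9 124.1]]
0.25 0.14 [[235.7 118.5]]
0.264 0.098 [[235.2 127.7]]
0.264 0.12 [[235.  121.7]]
0.264 0.14 [[234.8 116.1]]
[[228.6 147.7]
 [225.2 136.6]
 [247.1 146.8]] [[175.84403803 151.67627921]]
```

Request:
apply_moves(claw=[0.085,0.085,0.085,0.085,0.085,0.085,0.085], xyz=[[0,0,0],[0,0,0.02],[0,0,0.02],[0,0,0.02],[0,0,0.015],[0,0,0.007],[0,0,0]], twist=[[0,0,0],[0,0,0],[0,0,0],[0,0,0],[0,0,0],[0,0,0],[0,0,0]])

```text
clock: 22.9
position: [0.4834, 0.2178, 0.0152]
tool_rot: [-3.141, -0.001, -3.105]
force: [0.4, -0.2, 0.8]
grip_width: 0.085
finger_force: 0.0
```

```bash
python3 - <<'E'
from workcell import bot
import numpy as np,cv2
s=bot.grab_frame("side")["img"][:,:,::-1]
c=cv2.resize(s[90:180,190:310],(800,600),interpolation=cv2.INTER_CUBIC)
cv2.imwrite("pics/c6.png",(255*(c/255.)**.6).astype(np.uint8))
o=bot.observe();print(o["position"],o["tool_rot"],o["force"],o["grip_width"])
E
```

```text
[0.48372566 0.21798739 0.01596999] [-3.14133889e+00 -3.20565941e-04 -3.10461722e+00] [ 0.44728067 -0.56375794 -0.37532446] 0.08471236251872921
```

View pics/c6.png

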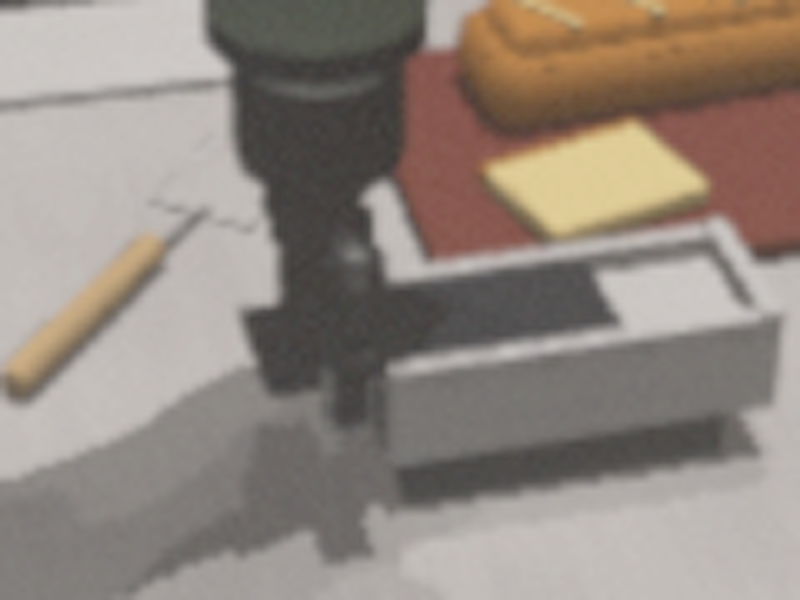

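Finger (crop (350,420)) stands beside the overhanging end, reaching below it. Closing.

Request:
apply_moves(claw=[0.07,0.062,0.05,0.05,0.05,0.05], xyz=[[0,0,0],[0,0,0],[0,0,0],[0,0,0],[0,0,0],[0,0,0]], twist=[[0,0,0],[0,0,0],[0,0,0],[0,0,0],[0,0,0],[0,0,0]], force=40)

```text
clock: 23.55
position: [0.4838, 0.2182, 0.0162]
tool_rot: [3.141, 0.001, -3.104]
force: [2.2, -0.0, 3.8]
grip_width: 0.0594
finger_force: 42.7
```

Request:
apply_moves(claw=[0.05,0.05,0.05], xyz=[[0,0,0],[0,0,0],[0,0,0]], twist=[[0,0,0],[0,0,0],[0,0,0]], force=100)

```text
clock: 23.85
position: [0.4836, 0.2181, 0.016]
tool_rot: [3.142, 0.0, -3.104]
force: [1.6, 0.3, 3.7]
grip_width: 0.0585
finger_force: 105.5
```

Request:
apply_moves(claw=[0.05,0.05,0.05,0.05,0.05,0.05,0.05,0.05,0.05,0.05,0.05], xyz=[[0,0,-0.001],[0,0,-0.002],[0,0,-0.003],[0,0,-0.005],[0,0,-0.007],[0,0,-0.01],[0,0,-0.01],[0,0,-0.012],[0,0,-0.012],[0,0,-0.008],[0,0,0]], twist=[[0,0,0],[0,0,0],[0,0,0],[0,0,0],[0,0,0],[0,0,0],[0,0,0],[0,0,0],[0,0,0],[0,0,0],[0,0,0]])

```text
clock: 24.95
position: [0.4841, 0.2184, 0.0873]
tool_rot: [3.141, 0.002, -3.104]
force: [0.1, 0.3, -3.6]
grip_width: 0.0583
finger_force: 106.8
```

```bash
python3 - <<'E'
from workcell import bot
import numpy as np,cv2
s=bot.grab_frame("side")["img"][:,:,::-1];t=bot.grab_frame("top")["img"][:,:,::-1]
cv2.imwrite("pics/top6.png",t)
k=lambda i,x,y: cv2.resize(i[y:y+120,x:x+80],(400,600),interpolation=cv2.INTER_CUBIC)
c=np.hstack([k(t,140,110),k(s,215,60)])
cv2.imwrite("pics/c7.png",(255*(c/255.)**.6).astype(np.uint8))
o=bot.observe();print(o["position"],o["tool_rot"],o["force"],o["moment"],o["grip_width"],o["qpos"])
E
```

```text
[0.4834608  0.21809021 0.08600924] [ 3.14154427e+00  7.59422448e-05 -3.10426927e+00] [ 0.25291207  0.16898888 -3.48070961] [0.04991826 0.11252987 0.00413913] 0.05847387261882172 [-0.51655187  0.52559475 -0.02553101  1.94512071  0.02059072  0.67103203
  1.05335567]
```

View pics/c7.png

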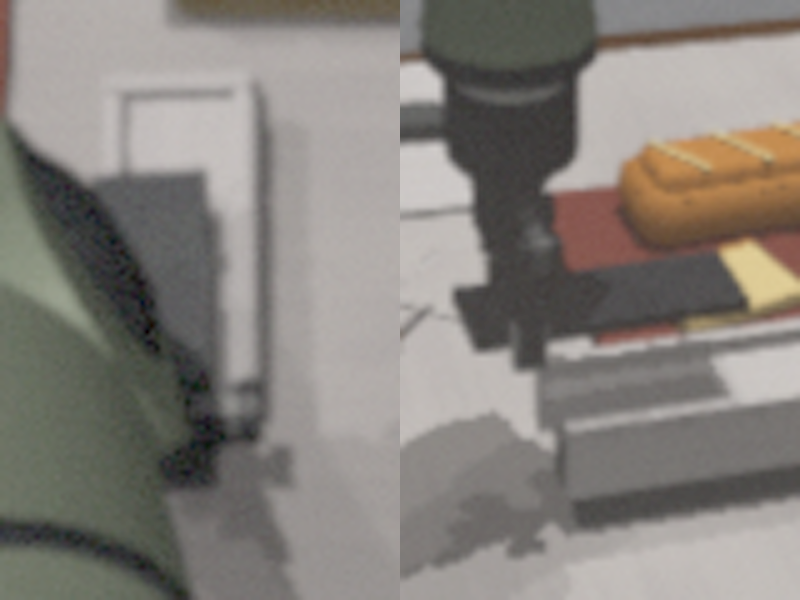

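```bash
python3 - <<'E'
from h import *
S=np.array([[284,121],[278.6,110.4]]);T=np.array([[181,144.8],[159.5,145.2]])
F=np.array([[230,129.4]])
def pts(p):
  x,y,z,yaw,pit=p
  R=lambda X,Y:[x+np.cos(yaw)*X-np.sin(yaw)*Y,y+np.sin(yaw)*X+np.cos(yaw)*Y,z+pit*X]
  return R(.085,-.03),R(.085,.03),R(-.085,-.03)
def f(p):
  a=pts(p);return np.concatenate([(proj("side",a[:2])-S).ravel(),(proj("top",a[:2])-T).ravel(),(proj("side",a[2:])-F).ravel()])
s=least_squares(f,[.533,.22,.151,.037,0],x_scale=.01);print(s.x.round(4),s.fun.round(1))
E
```

```text
[ 5.351e-01  2.191e-01  1.473e-01  6.050e-02 -4.000e-04] [ 0.6 -0.1 -0.5  0.4  0.6 -0.8 -0.6 -0.  -0.8  0. ]
```

```bash
cat > box.py <<'E'
from h import *
from workcell import bot
import cv2
from scipy.ndimage import map_coordinates
from scipy.optimize import minimize
G={}
for n in("top","side"):
    g=np.mean([bot.grab_frame(n)["img"].astype(float) for _ in range(3)],0).mean(2)
    g=cv2.GaussianBlur(g,(0,0),.8);G[n]=np.log(g+10)
def score(p,ns,hx=.075,hy=.023,det=0):
    t=0;o=[]
    C=rect(p[0],p[1],.07,p[2],-hx,hx,hy)
    for n in ns:
        c=proj(n,C)
        for i in range(4):
            a,b=c[i],c[(i+1)%4];u=np.linspace(.08,.92,40)[:,None];q=a+(b-a)*u
            nn=np.array([-(b-a)[1],(b-a)[0]])/np.linalg.norm(b-a)
            s=lambda d:map_coordinates(G[n],(q+d*nn)[:,::-1].T,order=1)
            v=abs((s(.7)-s(-.7)).mean())*np.linalg.norm(b-a)/50;t+=v;o.append(round(v,2))
    return o if det else -t
for ns in(["top"],["side"],["top","side"]):
    best=min((minimize(score,np.array([.579,-.205,.262])+d,args=(ns,),method="Nelder-Mead",options=dict(initial_simplex=np.array([.579,-.205,.262])+d+np.array([[0,0,0],[.003,0,0],[0,.003,0],[0,0,.04]]))) for d in ([0,0,0],[.003,.002,.02],[-.003,-.002,-.02],[.002,-.003,0])),key=lambda r:r.fun)
    print(ns,best.x.round(4),best.fun.round(2),score(best.x,ns,det=1))
E
python3 box.py
```

```text
['top'] [ 0.5773 -0.2012  0.2662] -0.85 [np.float64(0.08), np.float64(0.36), np.float64(0.1), np.float64(0.31)]
['side'] [ 0.5789 -0.2057  0.2679] -0.86 [np.float64(0.08), np.float64(0.29), np.float64(0.11), np.float64(0.38)]
['top', 'side'] [ 0.5782 -0.2039  0.2679] -1.48 [np.float64(0.08), np.float64(0.24), np.float64(0.1), np.float64(0.29), np.float64(0.07), np.float64(0.31), np.float64(0.11), np.float64(0.28)]
```

Request:
apply_moves(claw=[0.05,0.05,0.05,0.05,0.05,0.05,0.05,0.05,0.05,0.05,0.05,0.05,0.05,0.05,0.05,0.05,0.05,0.05,0.05], xyz=[[-0.00164,-0.008,0],[-0.00164,-0.016,0],[-0.00164,-0.024,0],[-0.00164,-0.028,0],[-0.00164,-0.028,0],[-0.00164,-0.028,0],[-0.00164,-0.028,0],[-0.00164,-0.028,0],[-0.00164,-0.028,0],[-0.00164,-0.028,0],[-0.00164,-0.028,0],[-0.00164,-0.028,0],[-0.00164,-0.028,0],[-0.00164,-0.028,0],[-0.00164,-0.028,0],[-0.00164,-0.024,0],[-0.00164,-0.018,0],[-0.00164,-0.0108,0],[0,0,0]], twist=[[0,0,0],[0,0,0],[0,0,0],[0,0,0],[0,0,0],[0,0,0],[0,0,0],[0,0,0],[0,0,0],[0,0,0],[0,0,0],[0,0,0],[0,0,0],[0,0,0],[0,0,0],[0,0,0],[0,0,0],[0,0,0],[0,0,0]])

```text
clock: 27.25
position: [0.5286, -0.2194, 0.0859]
tool_rot: [-3.141, -0.0, -3.107]
force: [0.4, 0.1, -2.3]
grip_width: 0.058
finger_force: 106.9
```

Request:
apply_moves(claw=[0.05,0.05,0.05,0.05,0.05,0.05,0.05,0.05], xyz=[[0,0,0],[0,0,0],[0,0,0],[0,0,0],[0,0,0],[0,0,0],[0,0,0],[0,0,0]], twist=[[0,0,-0.02],[0,0,-0.04],[0,0,-0.05],[0,0,-0.05],[0,0,-0.04],[0,0,-0.03],[0,0,0],[0,0,0]])

```text
clock: 28.05
position: [0.5293, -0.2169, 0.086]
tool_rot: [3.141, -0.0, -2.874]
force: [0.3, 0.2, -2.4]
grip_width: 0.0582
finger_force: 106.9
```

```bash
python3 - <<'E'
from workcell import bot
o=bot.observe();print(o["position"],o["tool_rot"],o["force"],o["moment"],o["grip_width"],o["finger_force"],o["clock"])
E
```

```text
[ 0.52927596 -0.21689374  0.08603237] [ 3.14145746e+00 -1.76991752e-06 -2.87444187e+00] [ 0.32127882  0.17137979 -2.39119135] [-0.04767554  0.15800652 -0.00866868] 0.05824867185582603 106.86228275299072 28.05
```

Request:
apply_moves(claw=[0.05,0.05,0.05,0.05,0.05,0.05], xyz=[[0,0,0.008],[0,0,0.015],[0,0,0.018],[0,0,0.012],[0,0,0.005],[0,0,0]], twist=[[0,0,0],[0,0,0],[0,0,0],[0,0,0],[0,0,0],[0,0,0]])

```text
clock: 28.65
position: [0.529, -0.2172, 0.0274]
tool_rot: [3.141, -0.001, -2.874]
force: [-0.1, 0.0, -2.3]
grip_width: 0.0582
finger_force: 106.9
```

```bash
python3 - <<'E'
from workcell import bot
from h import *
import cv2
o=bot.observe();print(o["position"],o["force"])
im=[]
def k(i,x,y): return cv2.resize(i[y:y+75,x:x+50],(400,600),interpolation=cv2.INTER_CUBIC)
def ck(i,x,y,s=7): return cv2.resize(i[y:y+84,x:x+57],(399,588),interpolation=cv2.INTER_CUBIC)
s=bot.grab_frame("side")["img"][:,:,::-1];t=bot.grab_frame("top")["img"][:,:,::-1]
cv2.imwrite("pics/top8.png",t);cv2.imwrite("pics/side8.png",s)
sx=cv2.resize(s[210:285,265:365],(800,600),interpolation=cv2.INTER_CUBIC)[:, :800]
a=cv2.resize(t[130:205,290:350],(360,450),interpolation=cv2.INTER_CUBIC)
b=cv2.resize(s[210:285,268:340],(432,450),interpolation=cv2.INTER_CUBIC)
c=np.hstack([a,b]);cv2.imwrite("pics/c8.png",(255*(c/255.)**.5).astype(np.uint8))
E
```

```text
[ 0.52897268 -0.21717074  0.0273718 ] [-1.03868819e-01  8.61886195e-04 -2.29341373e+00]
```

View pics/c8.png

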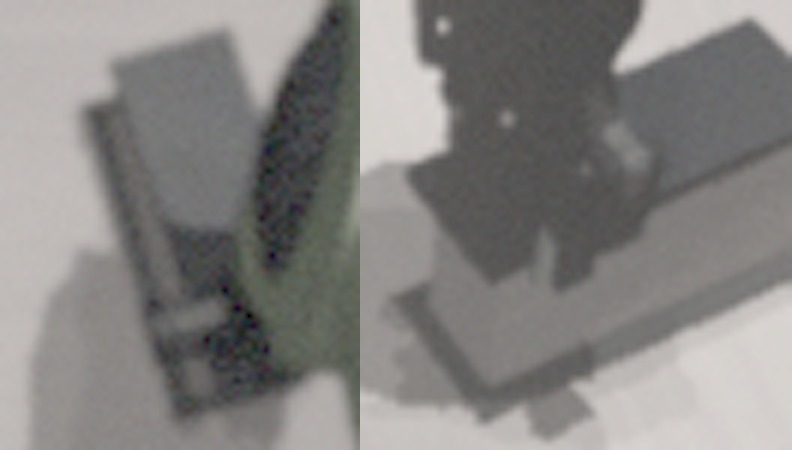

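```bash
python3 - <<'E'
from h import *
def C(p):
  x,y,z,yaw=p;return rect(x,y,z,yaw,-.085,.085,.03)  # nl, nr, fr, fl
def f(p):
  c=C(p);return np.concatenate([(proj("top",c[[3,2]])-[[309.2,140.3],[328,134.7]]).ravel(),(proj("side",c[[3,0,1]])-[[333.3,213.3],[276.3,238.7],[289.7,255.3]]).ravel()])
s=least_squares(f,[.578,-.204,.092,.267],x_scale=.01);print(s.x.round(4),s.fun.round(1))
p=np.array([.578,-.204,.092,.267]);print(f(p).round(1))
E
```

```text
[ 0.5793 -0.2047  0.0895  0.2937] [-0.8 -0.3  0.6 -0.5  0.3 -0.4 -0.9 -0.2 -0.   0.9]
[-0.2 -0.6  1.4 -0.3  0.6 -0.7 -1.6 -1.8 -1.4 -0.5]
```

Request:
apply_moves(claw=[0.05,0.05,0.05,0.05,0.05,0.05], xyz=[[0,0.0015,0.001],[0,0,0.002],[0,0,0.001],[0,0,0.001],[0,0,0.001],[0,0,0]], twist=[[0,0,0.02],[0,0,0],[0,0,0],[0,0,0],[0,0,0],[0,0,0]])

```text
clock: 29.35
position: [0.5288, -0.2159, 0.0219]
tool_rot: [3.142, -0.0, -2.894]
force: [0.2, -0.6, -2.3]
grip_width: 0.0577
finger_force: 107.0
```

Request:
apply_moves(claw=[0.05,0.05,0.05], xyz=[[0,0,0.0005],[0,0,0.0005],[0,0,0]], twist=[[0,0,0],[0,0,0],[0,0,0]])

```text
clock: 29.65
position: [0.5289, -0.2158, 0.0209]
tool_rot: [3.142, -0.0, -2.894]
force: [0.0, 0.2, -1.9]
grip_width: 0.058
finger_force: 107.0
```

Request:
apply_moves(claw=[0.05,0.05,0.05], xyz=[[0,0,0.0005],[0,0,0.0005],[0,0,0]], twist=[[0,0,0],[0,0,0],[0,0,0]])

```text
clock: 29.95
position: [0.5288, -0.2159, 0.0199]
tool_rot: [3.142, -0.0, -2.894]
force: [0.2, 0.3, -3.6]
grip_width: 0.0578
finger_force: 107.0
```

Request:
apply_moves(claw=[0.05,0.05,0.05], xyz=[[0,0,0.0005],[0,0,0.0005],[0,0,0]], twist=[[0,0,0],[0,0,0],[0,0,0]])

```text
clock: 30.25
position: [0.5288, -0.2158, 0.0189]
tool_rot: [3.142, -0.0, -2.894]
force: [-0.1, -0.3, -3.3]
grip_width: 0.0578
finger_force: 107.0
```

Request:
apply_moves(claw=[0.05,0.05], xyz=[[0,0,0.0005],[0,0,0]], twist=[[0,0,0],[0,0,0]])

```text
clock: 30.45
position: [0.5289, -0.2159, 0.0185]
tool_rot: [-3.142, -0.0, -2.894]
force: [-0.6, -0.0, -2.1]
grip_width: 0.0581
finger_force: 107.0
```

Request:
apply_moves(claw=[0.05,0.05], xyz=[[0,0,0.0005],[0,0,0]], twist=[[0,0,0],[0,0,0]])

```text
clock: 30.65
position: [0.5289, -0.2159, 0.018]
tool_rot: [3.142, -0.0, -2.894]
force: [-0.2, 0.6, -2.5]
grip_width: 0.0583
finger_force: 107.0
```

Request:
apply_moves(claw=[0.05,0.05], xyz=[[0,0,0.0005],[0,0,0]], twist=[[0,0,0],[0,0,0]])

```text
clock: 30.85
position: [0.5289, -0.2159, 0.0175]
tool_rot: [-3.142, -0.0, -2.894]
force: [0.8, 0.3, -2.3]
grip_width: 0.0584
finger_force: 107.0
```

Request:
apply_moves(claw=[0.05,0.05], xyz=[[0,0,0.0005],[0,0,0]], twist=[[0,0,0],[0,0,0]])

```text
clock: 31.05
position: [0.5289, -0.2159, 0.017]
tool_rot: [-3.142, 0.0, -2.894]
force: [-0.2, 0.9, -2.3]
grip_width: 0.0582
finger_force: 107.0
```

Request:
apply_moves(claw=[0.05,0.05], xyz=[[0,0,0.0005],[0,0,0]], twist=[[0,0,0],[0,0,0]])

```text
clock: 31.25
position: [0.5289, -0.2159, 0.0166]
tool_rot: [-3.141, 0.0, -2.894]
force: [-1.4, 0.2, 0.5]
grip_width: 0.058
finger_force: 107.3
```

Request:
apply_moves(claw=[0.05,0.05], xyz=[[0,0,0.0003],[0,0,0]], twist=[[0,0,0],[0,0,0]])

```text
clock: 31.45
position: [0.529, -0.2159, 0.0166]
tool_rot: [-3.141, 0.0, -2.894]
force: [-2.8, 1.3, 7.0]
grip_width: 0.0582
finger_force: 108.1
```

```bash
python3 - <<'E'
from workcell import bot
o=bot.observe();print(o["position"],o["tool_rot"],o["force"],o["moment"],o["grip_width"])
E
```

```text
[ 0.52895498 -0.21591439  0.01658957] [-3.14140049e+00  1.73733118e-04 -2.89434711e+00] [-2.77984701  1.27600467  7.0169505 ] [0.29151872 0.63885    0.05578263] 0.05816137299400106
```

Request:
apply_moves(claw=[0.05,0.05,0.05], xyz=[[0,0,-0.0003],[0,0,0],[0,0,0]], twist=[[0,0,0],[0,0,0],[0,0,0]], force=20)

```text
clock: 31.75
position: [0.5289, -0.2159, 0.0166]
tool_rot: [-3.142, 0.0, -2.894]
force: [-1.8, 0.6, 2.6]
grip_width: 0.0584
finger_force: 107.4
```

Request:
apply_moves(claw=[0.06,0.063,0.07,0.08,0.085,0.085,0.085], xyz=[[0,0,0],[0,0,0],[0,0,0],[0,0,0],[0,0,0],[0,0,0],[0,0,0]], twist=[[0,0,0],[0,0,0],[0,0,0],[0,0,0],[0,0,0],[0,0,0],[0,0,0]])

```text
clock: 32.45
position: [0.5289, -0.2159, 0.0165]
tool_rot: [-3.142, -0.0, -2.894]
force: [-0.3, 0.2, -0.4]
grip_width: 0.085
finger_force: 0.0
```

Released; retreating straight up, then back so the cameras can see.

Request:
apply_moves(claw=[0.085,0.085,0.085,0.085,0.085,0.085,0.085,0.085,0.085,0.085,0.085,0.085,0.085,0.085], xyz=[[0,0,-0.005],[0,0,-0.015],[0,0,-0.03],[0,0,-0.03],[0,0,-0.03],[0,0,-0.03],[0,0.03,0],[0,0.03,0],[0,0.03,0],[0,0.03,0],[0,0.03,0],[0,0.03,0],[0,0.03,0],[0,0,0]], twist=[[0,0,0],[0,0,0],[0,0,0],[0,0,0],[0,0,0],[0,0,0],[0,0,0],[0,0,0],[0,0,0],[0,0,0],[0,0,0],[0,0,0],[0,0,0],[0,0,0]])

```text
clock: 33.85
position: [0.477, -0.0088, 0.1578]
tool_rot: [3.141, 0.001, -2.89]
force: [-0.1, -2.0, 0.2]
grip_width: 0.0848
finger_force: 0.0
```

```bash
python3 - <<'E'
from workcell import bot
from h import *
import cv2
o=bot.observe();print(o["position"],o["force"],o["clock"])
cn={}
for n in("top","side"):
    i=bot.grab_frame(n)["img"];cv2.imwrite(f"pics/{n}9.png",i[:,:,::-1])
    g=i.astype(float).mean(2)
    c=proj(n,[.578,-.204,.08])[0].astype(int)
    x0,y0=c-45; w=g[y0:y0+90,x0:x0+90]
    print(n,"centre val",w[45,45]);
    hsv=cv2.cvtColor(i[y0:y0+90,x0:x0+90],cv2.COLOR_RGB2HSV)
    v0=w[43:48,43:48].mean()
    m=((abs(w-v0)<9)).astype(np.uint8)
    m=cv2.morphologyEx(m,cv2.MORPH_OPEN,np.ones((3,3),np.uint8))
    k,l,st,ce=cv2.connectedComponentsWithStats(m)
    cm=(l==l[45,45]).astype(np.uint8)
    r=cv2.minAreaRect(cv2.findContours(cm,cv2.RETR_EXTERNAL,cv2.CHAIN_APPROX_NONE)[0][0])
    print(v0,"area",cm.sum(),"rect",cv2.boxPoints(r)+[x0,y0])
    print("pred",proj(n,rect(.578,-.204,.08,.267,-.085,.085,.03)).round(1).tolist())
    for q in("lid","jar","bowl","spray","scraper","spatula"): print(q,[(np.round(d["position"],3).tolist(),round(d["score"],2)) for d in bot.find_in(n,q)][:4])
E
```

```text
[ 0.47696177 -0.00876768  0.15775127] [-0.11001104 -1.97103673  0.1827331 ] 33.85
top centre val 57.0
56.25333333333333 area 1127 rect [[307.92041397 141.4733448 ]
 [326.89718246 135.66413307]
 [344.30768967 192.53846741]
 [325.33092117 198.34767914]]
pred [[325.3, 198.0], [345.8, 192.6], [328.5, 135.6], [308.4, 140.8]]
lid [([0.2, 0.294, 0.014], 0.91), ([0.58, -0.203, 0.081], 0.71), ([0.821, -0.258, 0.009], 0.7), ([0.271, -0.248, 0.005], 0.6)]
jar [([0.675, 0.009, 0.081], 0.84)]
bowl [([0.459, -0.43, 0.02], 0.83)]
spray [([0.6, -0.391, 0.111], 0.71)]
scraper []
spatula [([0.472, 0.473, 0.001], 0.91), ([0.577, -0.2, 0.079], 0.52)]
side centre val 46.333333333333336
45.98666666666666 area 1319 rect [[275.82740021 240.56458664]
 [336.92316437 211.14810562]
 [346.98441315 232.04454422]
 [285.88864899 261.46102905]]
pred [[274.5, 240.3], [288.0, 258.2], [348.2, 231.7], [333.3, 216.0]]
lid [([0.57, -0.209, 0.081], 0.97), ([0.302, -0.209, 0.01], 0.96), ([0.812, -0.267, 0.011], 0.64), ([0.203, 0.287, 0.012], 0.59)]
jar [([0.675, -0.013, 0.059], 0.98)]
bowl [([0.464, -0.402, 0.024], 0.59)]
spray [([0.598, -0.418, 0.107], 0.77)]
scraper [([0.372, -0.01, 0.003], 0.67), ([0.452, 0.46, 0.002], 0.67), ([0.622, 0.19, 0.066], 0.36)]
spatula [([0.45, 0.458, 0.004], 0.78)]
```

```bash
python3 -c "
from workcell import bot
print(bot.job_done())"
```

```text
the job is handed in; nothing more can be done
None
```

The slate lid lies level on the blade box, within about 2 mm and 1–2° of square by the camera check, and covers the opening. I let go of it and handed the job in at about 34 s. The measured forces stayed under 20 N: about 14 N on the rest and 9 N on the box. The jar, bowl, spray and spatula, and the scraper (seen in one camera only), showed where they were before.

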